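# Swing out the folded cabinet hook and hang up the serving board

## Task

Swing the folded steel hook on the side of the white cabinet fully out to its stop (it is clamped on a track, so its height has to be found). Then take the serving board with the thumb hole out of the rack, hang it by that hole on the hook's bar and slide it back until it touches the hook's shoulder, so that it hangs straight and still by its own weight alone. Lower it onto the bar and bring it up to the shoulder gently, by feel, never jamming or dropping it, and leave the other things on the counter alone.

Things in the scene. Friction and masses are not known exactly. Their poses are not given: they have to be found in the camera images.
- hook (a joint): Angle of the folding steel hook: 0 = flat along the cabinet's side, 1.571 = square out from it, at a firm stop. Starts at 0 to 0.25. Opens clockwise seen from above: the bar points along the cabinet's -x when folded, its +y when out. Stiff hinge (0.3 N m of friction, about 3 N at the bar's end), stays where it is left.
- hook_pin (a point): Point on the axis of the hook's upright hinge pin, 247 mm above the counter (level with the cabinet's top), 20 mm off the cabinet's +y side; axes are the cabinet's. It does NOT tell the bar's height: the hook is clamped by hand on a short upright track, firmly (80 N), so the bar's axis lies anywhere from 239 to 269 mm above the counter. Find it by touch or sight.
- hook_side (a point): Point on the cabinet's side face at its top edge, behind the pin. The hook there: level round bar, 8 mm thick, ending in an upturned round post (10 mm thick, domed; axis 105 mm from the pin, top 22 mm above the bar's axis, foot 5 mm below it). Shoulder: fixed collar on the bar, 20 mm diameter, outer face 26 mm from the pin. Knuckle: 9 mm radius, up to 8 mm above the bar's axis.
- board: The dark wooden serving board with a handle and a round thumb hole, 12 mm thick, 0.17 to 0.34 kg, standing in the rack, upright or leaning a little in its slot. Its body is 150 mm wide and 146 mm high, the handle above it 66 mm wide, up to 245 mm. Origin: middle of the lower edge. z up, x along its width, y across its thickness.
- board_eye (a point): Centre of the board's thumb hole, a 34 mm round hole right through the thickness, 184 mm above the lower edge and half way through the thickness. 44 mm of wood lie between the hole and the top edge. Axes as the board's.
- cabinet: White countertop cabinet, fixed, 260 mm (x) by 180 mm (y), 247 mm high, its top clear. The folding hook is on its +y side near the top edge; folded, bar and post stand 20 mm clear of that side (to their axis) and the post rises at least 14 mm above the cabinet's top, so it can be pinched from above. Origin: centre of the underside.
- rack: Wooden dowel rack, fixed: base 150 mm (x) by 215 mm (y) and 12 mm thick, with two rows of upright dowels 92 mm high that leave slots 15 mm wide. The boards and the tray stand in slots 50 mm apart in y, in any order. Origin: centre of the underside.
- plain_board: Bystander: plain rectangular dark wooden board without a hole, 180 x 12 x 118 mm high, upright in the rack. Origin: middle of the lower edge.
- tray: Bystander: small steel baking tray, 190 x 14 x 110 mm high, upright in the rack. Origin: middle of the lower edge.
- salt_dish: Bystander: white salt dish, 84 mm across, 38 mm high.
- pepper_mill: Bystander: wooden pepper mill, 50 mm across, 110 mm high.
- mug: Bystander: white mug, 80 mm across, 92 mm high.
- oil_bottle: Bystander: green glass bottle, 64 mm across, 225 mm high.
- vinegar_bottle: Bystander: amber glass bottle, 60 mm across, 205 mm high.
- spoon: Bystander: wooden spoon, 250 mm long, lying on the counter.
There are look-alikes about, which are no part of the job. What is shaped like the board but turquoise is not meant.

How it is judged:
On the way, in this order (a step that is already met when the one before it is completed fails the run):
1. The hook is swung fully out to its stop, the board still in the rack (value of joint hook above 1.5 rad and height (world z) of board below 0.03 m), for 0.2 s.
2. The serving board is lifted clear of the rack (height (world z) of board above 0.07 m), for 0.1 s.
3. The board's hole is on the bar, behind the upturned end (x of board_eye in the frame of hook_pin between -0.016 and 0.016 m and y of board_eye in the frame of hook_pin between 0.029 and 0.1 m and z of board_eye in the frame of hook_pin between -0.03 and 0.035 m), for 0.1 s.
At the end, for the whole second after the job is handed in: The hook stands fully out (within 0.07 rad of its stop); the board hangs on it by the top of its thumb hole (hole centre 13 mm below the bar's axis and within 8 mm to either side of it), within 3.5 mm of the shoulder, upright within 0.12 rad, carried by the hook and at rest (value of joint hook above 1.5 rad and x of board_eye in the frame of hook_pin between -0.008 and 0.008 m and y of board_eye in the frame of hook_pin between 0.029 and 0.0355 m and z of board_eye in the frame of hook_pin between -0.026 and 0.014 m and angle between board's own z axis and vertical below 0.12 rad and linear speed of board below 0.02 m/s and angular speed of board below 0.2 rad/s and contact force between board and hook above 0.8 N); the robot touches nothing.
It fails at once if The board is jammed on the hook: more than 20 N between them (contact force between board and hook above 20 N).
It fails at once if The board is dropped: it moves faster than 0.2 m/s with no finger on it (linear speed of board above 0.2 m/s and contact force between the fingers and board below 0.05 N).
It fails at once if A bystander is moved by more than 30 mm (distance of any of plain_board, tray, salt_dish, pepper_mill, mug, oil_bottle, vinegar_bottle, spoon from where it was at the start of the episode above 0.03 m).
It also fails if it takes over 72 s, if anything falls off the work surface, if the arm or the gripper's body presses on something with over 40 N, if the wrist force passes 120 N, or if a joint passes its speed limit or range.

## Robot

A 6-joint arm with a two-finger parallel gripper is mounted at the origin on the work surface. World frame = base frame: x ahead of the robot, y to its left, z up, the work surface at z = 0. Lengths are in m, angles in rad, forces in N, time in s.
With the tool pointing down it reaches from about 0.275 to 0.725 m from the base axis. Payload 15.9 kg.
Tool frame: the origin (TCP) lies between the finger pads; the fingertips stand 8 mm ahead of it and the grasp point (between the pads) lies 11 mm behind it; z points along the fingers, y is the line along which they close (so a half turn about z gives the same grasp; the last joint's range is limited). The gripper opens to 85 mm and grips with 20 to 120 N. Pads are 22 mm wide; open, the fingers measure 114 mm over their backs; the gripper's body (76 mm by 85 mm) begins 54 mm behind the grasp point. The pads swing forward as they close: fully open they stand 13 mm farther back than shut.
Start: joints at [-1.276, 0.213, -0.034, 1.323, 0, 1.571], TCP at [0.145, -0.478, 0.239] pointing down, gripper open.
Joint ranges: [-2.98, 2.98], [-0.74, 1.72], [-1.14, 1.35], [-2.1, 2.04], [-1.57, 1.44], [-3.14, 3.14]. Speed limits (rad/s): [1.89, 1.89, 2.39, 2.57, 3.14, 3.14].

## Interface

Orientations are given as a unit quaternion [x, y, z, w].
In Python, from station import r, viewer, finder gives the robot as it stands.
- The arm moves only by the shell command python3 -m handwheel 'ROWS' [FORCE]. ROWS is JSON, a list that holds one entry, the list of rows, each a list of 5 numbers: the shift along the tool's x, y, z in cm, then the turn about the tool's z in degrees, then the closure, from 0 (fully open) to 1 (shut). A call has 1 to 20 rows; each row is the pose to reach, as a shift and turn from the pose commanded when the call began, along the tool's axes at that moment; what a row does not reach only later rows make up. A row lasts 1/8 s, in which the tool goes at most 62.5 mm and 10.7 degrees, less where a joint would pass 70% of its speed; a pose out of reach is approached as far as the arm can. A call with a gripper value outside its range is refused whole. The fingers move at their own pace and stop on an object; FORCE is the grip in N (left out, the last holds). Time passes only in rows, so rows that repeat a pose let the fingers close. It gives the time, the measured TCP pose, the force, the opening and the grip force at its end, in the units of the state.
- r.sense(): the state, without advancing time (a new reading comes with each control period).
- viewer.read_camera(name): name is "scene" or "top"; returns a dict with "image" (480x640x3 uint8, blue, green, red), "fx", "fy", "cx", "cy" (pixels), "origin" and "orientation" of the camera in the world. Camera axes: x right, y up, looking along -z (the intrinsics and any distortion apply to the point x, -y, -z); pixel columns grow to the right and rows downward; lengths in m; the calibration is good to about 2 mm. A picture is of the moment at which its call begins. There is no depth.
- r.finish_job(): hands the job in; it is judged then, once.
Trained networks look in the newest picture that a camera, given by its name, has taken for a name from the list of things; names that differ only in an ending like _2 or _b are one class to them, and where a whole thing is asked for, a point or a joint stands for the part that bears it (a point fixed in the world has none). Each returns a list of dicts, best first, with "score" (0 to 1); they miss things now and then, are a little off and sometimes report something else, mostly with a low value. They report only what shows in the picture. A call takes as long as a camera call. They do not tell look-alikes from the thing itself.
- finder.find_in(camera, target): "box" ([left, top, right, bottom] in pixels, round what is visible of it).
The state is a dict: "clock": time; "joint_pos": joint angles; "dq": joint speeds; "effort": joint torques, N m; "ee_pos": TCP position; "ee_rot": TCP orientation; "contact_force": force on the tool from outside, world axes, zero at the start; "ft_torque": the same for the moment, N m; "grip_width": finger opening in m; "grip_force": force on a finger pad.
Only numpy, scipy, OpenCV 4.12 (cv2) and the standard library are available. Lean on these libraries where they do the work, as an engineer would, in place of code of your own. Each camera call takes 0.05 s, during which the arm holds its last target. There are 200 camera calls.

## Working session

There is one attempt and no reset: what is moved stays moved. The work goes in short steps, Python scripts to look and compute and a shell command to move; the robot and the scene stay as the last step left them, time stands still between calls to the robot, and variables do not carry over. Pictures are saved under pics/ and viewed, at most 10 in all, crops included, and the job is handed in when it is done.

```bash
mkdir -p pics; ls; cat > h.py <<'E'
import numpy as np, cv2, json
from scipy.spatial.transform import Rotation as R
from station import r, viewer, finder
def cam(n):
    c=viewer.read_camera(n); return c
def proj(c,P):
    P=np.atleast_2d(P); q=R.from_quat(c["orientation"]).inv().apply(P-np.array(c["origin"]))
    return np.c_[c["cx"]+c["fx"]*q[:,0]/-q[:,2], c["cy"]+c["fy"]*q[:,1]/q[:,2]]
def ray(c,uv):
    u,v=uv; d=np.array([(u-c["cx"])/c["fx"],-(v-c["cy"])/c["fy"],-1.])
    return np.array(c["origin"]),R.from_quat(c["orientation"]).apply(d)
def atz(c,uv,z):
    o,d=ray(c,uv); return o+d*(z-o[2])/d[2]
E
python3 - <<'E'
from h import *
print(r.sense())
for n in("scene","top"):
    c=cam(n); cv2.imwrite(f"pics/{n}0.png",c["image"])
    print(n,{k:c[k] for k in c if k!="image"})
    for t in ["hook","board","cabinet","rack","plain_board","tray"]:
        print(t,[(np.round(d["box"]).tolist(),round(d["score"],2)) for d in finder.find_in(n,t)])
E
```

```text
pics
{'clock': 0.0, 'joint_pos': array([-1.27597649e+00,  2.13358358e-01, -3.50069229e-02,  1.32353511e+00,
       -7.77279654e-06,  1.57078909e+00]), 'dq': array([-1.33522908e-03, -5.96743607e-04,  1.04989226e-03,  3.40611919e-04,
       -2.50261811e-04,  6.58311564e-05]), 'effort': array([ 2.44231414e-03, -6.86160779e+01,  4.87124670e+01,  1.73679390e-02,
        4.49647291e-05,  2.18846083e-05]), 'ee_pos': array([ 0.14518751, -0.47811863,  0.23883578]), 'ee_rot': array([ 9.89154135e-01,  1.46880198e-01, -8.49225637e-05, -5.45472485e-04]), 'contact_force': array([ 0.20369441, -0.8904524 , -0.07959016]), 'ft_torque': array([-0.00871639,  0.01383934, -0.02121006]), 'grip_force': 0.0, 'grip_width': 0.08537814961849316}
scene {'fx': 600.0158679278309, 'fy': 600.0158679278309, 'cx': 316.97989293905465, 'cy': 240.70710183029607, 'origin': array([ 1.32418859e+00, -4.67396988e-04,  1.33164616e+00]), 'orientation': array([0.21694138, 0.20264527, 0.64966057, 0.69986604])}
hook [([187.0, 183.0, 200.0, 239.0], 0.67), ([455.0, 241.0, 492.0, 299.0], 0.43)]
board [([361.0, 132.0, 398.0, 218.0], 0
[... 231 characters left out ...]
381.0, 212.0, 407.0, 291.0], 0.96), ([364.0, 198.0, 385.0, 288.0], 0.54)]
top {'fx': 473.7832096207883, 'fy': 473.7832096207883, 'cx': 321.48611461322474, 'cy': 236.81269468460687, 'origin': array([0.44165267, 0.06161275, 1.13364214]), 'orientation': array([-0.03189544,  0.03406237,  0.71137197, -0.70126483])}
hook [([460.0, 220.0, 480.0, 290.0], 0.72), ([214.0, 224.0, 314.0, 302.0], 0.27)]
board [([242.0, 224.0, 271.0, 293.0], 0.68), ([216.0, 322.0, 258.0, 396.0], 0.59), ([325.0, 166.0, 358.0, 203.0], 0.21)]
cabinet [([438.0, 164.0, 584.0, 320.0], 0.92)]
rack [([214.0, 222.0, 313.0, 305.0], 0.75)]
plain_board [([270.0, 212.0, 296.0, 294.0], 0.63)]
tray [([220.0, 218.0, 252.0, 310.0], 0.64)]
```

View pics/scene0.png

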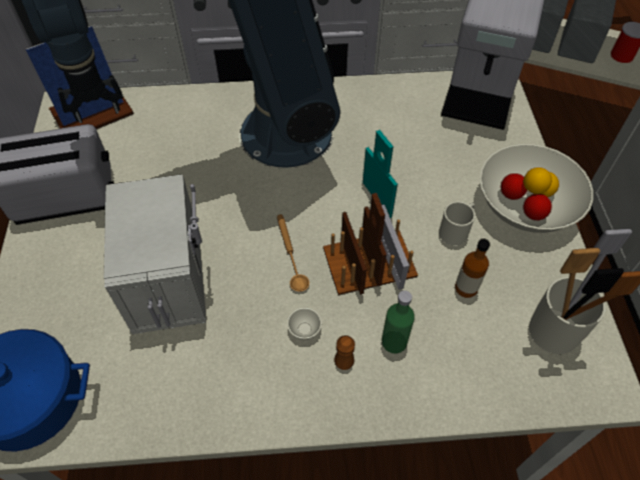

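View pics/top0.png

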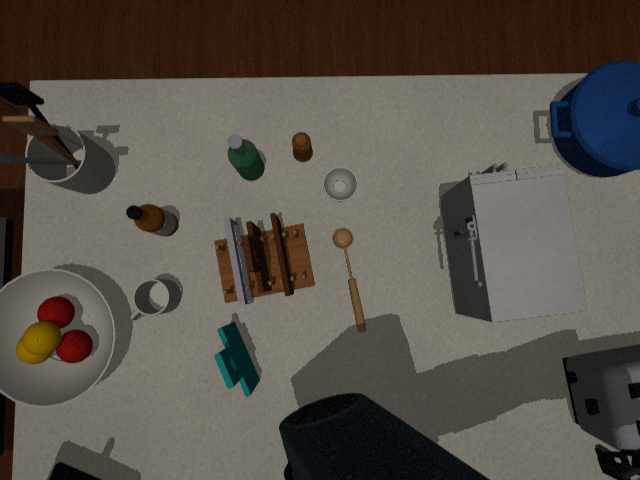

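The top view shows the cabinet top from (470,174) to (585,308), the hook pin at (471,226) and its post at (477,283). The scene view shows the rack at (370,255).

There are three board-like candidates:
- **Turquoise board:** scene (380,175), top (237,358). It's excluded by its colour.
- **Dark board in the middle slot:** scene (373,228), top (258,255). It's tall and has a handle, so it fits.
- **Dark plain board:** scene (353,250), top (283,255). It's low and rectangular, so it doesn't fit.

I'll confirm with one crop.

```bash
python3 - <<'E'
from h import *
s=cam("scene");t=cam("top")
a=cv2.resize(s["image"][180:300,320:420],(400,480),interpolation=cv2.INTER_CUBIC)[:, :]
b=cv2.resize(t["image"][215:295,440:507],(400,478),interpolation=cv2.INTER_CUBIC)
a=np.vstack([a,np.zeros((120,400,3),np.uint8)]);b=np.vstack([b,np.zeros((122,400,3),np.uint8)])
b[480:600]=cv2.resize(s["image"][180:250,180:215],(60,120)).repeat(1,1)[:, :1]*0
im=np.hstack([a,b]);im=np.clip(im*1.6,0,255).astype(np.uint8)
cv2.imwrite("pics/crop1.png",im)
for uv in[(470,174),(565,166),(585,308),(492,322)]: print("cab",atz(t,uv,.247).round(4))
for uv in[(214,239),(304,224),(314,287),(225,303)]: print("rack",atz(t,uv,.012).round(4))
print("pin",atz(t,(471,226),.265).round(4),"post",atz(t,(477,283),.275).round(4))
g=cv2.cvtColor(t["image"],cv2.COLOR_BGR2GRAY)
E
```

```text
cab [ 0.6407 -0.2263  0.247 ]
cab [ 0.6537 -0.4084  0.247 ]
cab [ 0.385  -0.4288  0.247 ]
cab [ 0.3619 -0.2549  0.247 ]
rack [0.545  0.3128 0.012 ]
rack [0.5779 0.0986 0.012 ]
rack [0.4282 0.0767 0.012 ]
rack [0.3939 0.286  0.012 ]
pin [ 0.5391 -0.218   0.265 ] post [ 0.4343 -0.2211  0.275 ]
```

View pics/crop1.png

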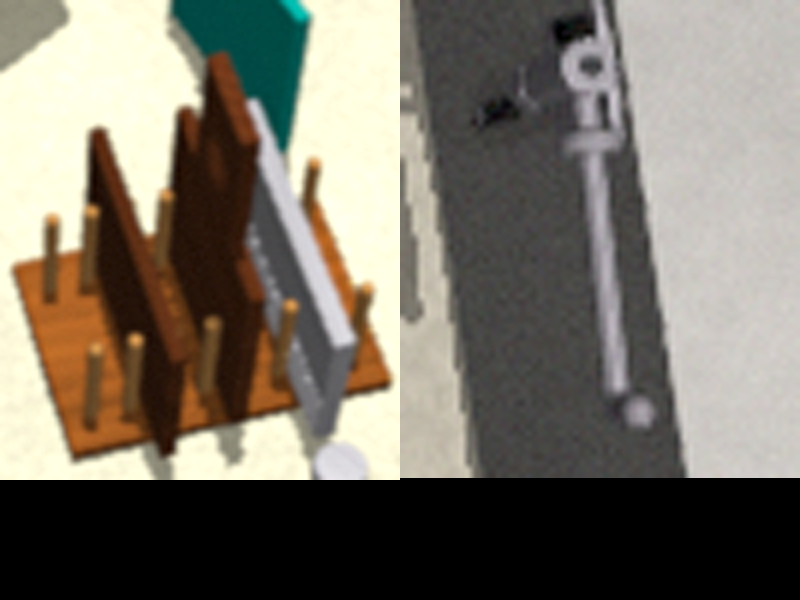

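The crop confirms it: the middle-slot dark board has the handle, with a shaded hole at crop (215,160). The post top sits at top-view (480.2,284.0) and the pin at (471.8,225.9).

```bash
python3 - <<'E'
from h import *
s=cam("scene");t=cam("top")
b=cv2.resize(s["image"][170:250,160:226],(660,800),interpolation=cv2.INTER_CUBIC)[:600]
cv2.imwrite("pics/crop2.png",np.clip(b*1.3,0,255).astype(np.uint8))
g=cv2.cvtColor(t["image"],cv2.COLOR_BGR2GRAY)
m=np.zeros_like(g); m[150:335,430:600]=(g[150:335,430:600]>115)*255
m=cv2.morphologyEx(m,cv2.MORPH_OPEN,np.ones((13,13),np.uint8))
cs=max(cv2.findContours(m,cv2.RETR_EXTERNAL,cv2.CHAIN_APPROX_NONE)[0],key=cv2.contourArea)
W=np.array([atz(t,p[0],.247)[:2] for p in cs]).astype(np.float32)
rect=cv2.minAreaRect(W); print(rect, cv2.boxPoints(rect)); print(g[240,440:600:4])
for z in(.262,.277,.29): print(z,"post",atz(t,(480.2,284),z).round(4),"pin",atz(t,(471.8,225.9),z-.014).round(4), proj(s,atz(t,(480.2,284),z)).round(1))
E
```

```text
((0.500291645526886, -0.3296997547149658), (0.2575156092643738, 0.17726364731788635), 5.992125511169434) [[ 0.3629849  -0.25499344]
 [ 0.38148975 -0.4312886 ]
 [ 0.6375984  -0.40440607]
 [ 0.61909354 -0.22811091]]
[119  74  45  47  44  48  44  68  95  55 121 124 122 123 125 123 120 122
 125 124 123 123 124 122 122 118 121 125 121 120 122 122 121 120 118 117
 119 115 114 113]
0.262 post [ 0.4323 -0.2312  0.262 ] pin [ 0.5411 -0.225   0.248 ] [[188.8 191.9]]
0.277 post [ 0.4324 -0.2261  0.277 ] pin [ 0.5394 -0.2202  0.263 ] [[189.9 187.6]]
0.29 post [ 0.4326 -0.2218  0.29  ] pin [ 0.538  -0.2159  0.276 ] [[190.8 183.9]]
```

View pics/crop2.png

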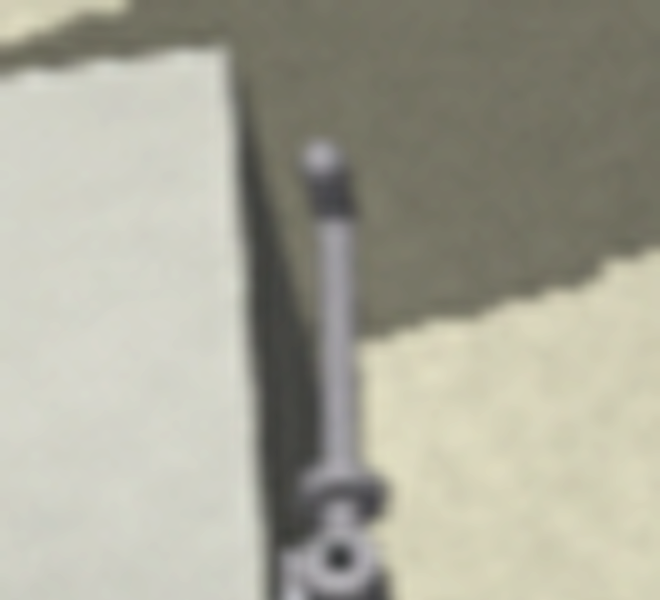

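The hook crop shows the post top at scene (191.8,185) and the collar and pin near (194,225). Together the two views put the post top at z≈0.288, the hook angle at about 0.05 rad and the cabinet at (0.500,-0.330) with 6° yaw. I'll move above the post with the fingers closed to touch its top.

```bash
cat >> h.py <<'E'
def go(P,yaw=None):
    s=r.sense(); M=R.from_quat(s["ee_rot"]); a=M.as_matrix()[:,0]; y0=np.degrees(np.arctan2(a[1],a[0]))
    d=M.inv().apply(np.array(P)-s["ee_pos"])*100
    print("shift cm",d.round(2),"yaw now",round(y0,2),"turn",None if yaw is None else round(y0-yaw,2),"pos",s["ee_pos"].round(4),"F",s["contact_force"].round(2),"t",round(s["clock"],2))
E
python3 -c "
from h import *
go([.4326,-.222,.31],6)"
python3 -m handwheel '[[[0,0,-4,0,1],[0,0,-8,0,1],[0,0,-12,0,1],[4,-2,-12,2,1],[8.5,-4,-12,4,1],[13,-6,-12,6,1],[17.5,-8,-12,8,1],[22,-10,-12,10,1],[26.5,-12.2,-12,10.9,1],[31,-14.3,-12,10.9,1],[35,-16.1,-12,10.9,1],[35,-16.1,-12,10.9,1],[35,-16.1,-12,10.9,1]]]' 40
python3 -c "
from h import *
go([.4326,-.222,.31],6)"
```

```text
shift cm [ 34.94 -16.19  -7.07] yaw now 16.89 turn 10.89 pos [ 0.1453 -0.4784  0.2393] F [-1.2  -0.21 -0.08] t 0.9
clock: 2.52
ee_pos: [0.4332, -0.2228, 0.3593]
ee_rot: [0.999, 0.052, -0.0, 0.0]
contact_force: [-0.2, -0.1, 0.9]
grip_width: -0.0001
grip_force: 0.0
shift cm [-0.05 -0.09  4.93] yaw now 6.02 turn 0.02 pos [ 0.4332 -0.2228  0.3593] F [-0.16 -0.09  0.9 ] t 2.52
```

```bash
python3 -m handwheel '[[[0,0,3,0,1],[0,0,5.2,0,1],[0,0,5.7,0,1],[0,0,5.8,0,1],[0,0,5.8,0,1]]]'
```

```text
clock: 3.15
ee_pos: [0.4335, -0.2231, 0.3022]
ee_rot: [0.999, 0.052, 0.001, 0.0]
contact_force: [-0.3, -0.6, 0.7]
grip_width: -0.0001
grip_force: 0.0
```

```bash
python3 -m handwheel '[[[0,0,0.1,0,1],[0,0,0.2,0,1],[0,0,0.2,0,1]]]'; python3 -m handwheel '[[[0,0,0.1,0,1],[0,0,0.2,0,1],[0,0,0.2,0,1]]]'
```

```text
clock: 3.52
ee_pos: [0.4334, -0.2226, 0.2993]
ee_rot: [0.999, 0.052, -0.0, -0.0]
contact_force: [0.4, 0.2, -1.0]
grip_width: 0.0
grip_force: 0.0
clock: 3.9
ee_pos: [0.4335, -0.2227, 0.2975]
ee_rot: [0.999, 0.052, 0.0, 0.0]
contact_force: [-0.0, -0.0, 3.3]
grip_width: 0.0001
grip_force: 1.5
```

```bash
python3 -m handwheel '[[[0,0,0.05,0,1],[0,0,0.1,0,1],[0,0,0.1,0,1]]]'; python3 -m handwheel '[[[0,0,-0.1,0,1],[0,0,-0.1,0,1]]]'
```

```text
clock: 4.28
ee_pos: [0.4335, -0.2227, 0.2968]
ee_rot: [0.999, 0.052, 0.0, 0.0]
contact_force: [-1.7, 0.3, 9.0]
grip_width: 0.0002
grip_force: 4.5
clock: 4.53
ee_pos: [0.4334, -0.2227, 0.2974]
ee_rot: [0.999, 0.052, 0.0, 0.0]
contact_force: [-0.6, 0.4, 2.7]
grip_width: -0.0001
grip_force: 1.8
```

```bash
python3 -m handwheel '[[[0,0,-1.5,0,0.5],[0,0,-1.5,0,0.5],[0,0,-1.5,0,0.5],[0,0,0,0,0.5],[0,0,1.4,0,0.5],[0,0,1.4,0,1],[0,0,1.4,0,1],[0,0,1.4,0,1],[0,0,1.4,0,1],[0,0,1.4,0,1]]]' 40
python3 - <<'E'
from h import *
s=r.sense();p=s["ee_pos"]
c=np.array([.5003,-.3297]);a=np.radians(5.99);X=np.array([np.cos(a),np.sin(a)]);Y=np.array([-X[1],X[0]])
q=np.array([(p[:2]-c)@X,(p[:2]-c)@Y]);print("post in cab",q, "width",s["grip_width"])
pin=c+.11*Y; dy=q[1]-.11
px=q[0]+np.sqrt(.105**2-dy**2); print("pin in cab",px,.11,"world",c+px*X+.11*Y)
th0=np.arcsin(dy/.105);print(th0)
for th in np.linspace(th0,1.62,18):
    w=c+(px-.105*np.cos(th))*X+(.11+.105*np.sin(th))*Y-p[:2]
    d=R.from_quat(s["ee_rot"]).inv().apply([*w,0])*100; print([round(x,1) for x in d[:2]],end=",")
E
```

```text
clock: 5.78
ee_pos: [0.4333, -0.2226, 0.2834]
ee_rot: [0.999, 0.052, -0.0, -0.0]
contact_force: [-3.5, 2.7, 0.7]
grip_width: 0.0074
grip_force: 39.0
post in cab [-0.05550264  0.11350585] width 0.007438042819886871
pin in cab 0.0494388190834578 0.11 world [ 0.53798985 -0.2151414 ]
0.03339528170735249
[np.float64(0.0), np.float64(0.0)],[np.float64(0.1), np.float64(-1.0)],[np.float64(0.2), np.float64(-1.9)],[np.float64(0.5), np.float64(-2.9)],[np.float64(0.9), np.float64(-3.8)],[np.float64(1.3), np.float64(-4.7)],[np.float64(1.8), np.float64(-5.5)],[np.float64(2.4), np.float64(-6.3)],[np.float64(3.0), np.float64(-7.0)],[np.float64(3.8), np.float64(-7.7)],[np.float64(4.5), np.float64(-8.3)],[np.float64(5.4), np.float64(-8.8)],[np.float64(6.2), np.float64(-9.2)],[np.float64(7.2), np.float64(-9.6)],[np.float64(8.1), np.float64(-9.9)],[np.float64(9.1), np.float64(-10.1)],[np.float64(10.0), np.float64(-10.1)],[np.float64(11.0), np.float64(-10.1)],
```

```bash
python3 -m handwheel '[[[0.1,-1.0,0,0,1],[0.2,-1.9,0,0,1],[0.5,-2.9,0,0,1],[0.9,-3.8,0,0,1],[1.3,-4.7,0,0,1],[1.8,-5.5,0,0,1],[2.4,-6.3,0,0,1],[3.0,-7.0,0,0,1],[3.8,-7.7,0,0,1],[4.5,-8.3,0,0,1],[5.4,-8.8,0,0,1],[6.2,-9.2,0,0,1],[7.2,-9.6,0,0,1],[8.1,-9.9,0,0,1],[9.1,-10.1,0,0,1],[9.6,-10.1,0,0,1],[10.0,-10.1,0,0,1],[10.2,-10.1,0,0,1],[10.2,-10.1,0,0,1]]]'
cat >> h.py <<'E'
C=np.array([.5003,-.3297]);A=np.radians(5.99);X=np.array([np.cos(A),np.sin(A)]);Y=np.array([-X[1],X[0]])
def cab(p): return np.array([(p[:2]-C)@X,(p[:2]-C)@Y])
def wor(x,y): return C+x*X+y*Y
E
python3 - <<'E'
from h import *
s=r.sense();print(cab(s["ee_pos"])-[.0494,.11],s["grip_width"],s["contact_force"])
E
```

```text
clock: 8.15
ee_pos: [0.5245, -0.1098, 0.2832]
ee_rot: [0.999, 0.053, -0.0, -0.002]
contact_force: [-3.1, 12.8, 1.7]
grip_width: 0.0074
grip_force: 40.1
[-0.00234511  0.10614554] 0.007428066063526821 [-3.09686755 12.77995445  1.72912754]
```

```bash
python3 -m handwheel '[[[0.2,-0.15,0,0,1],[0.4,-0.15,0,0,1],[0.6,-0.15,0,0,1],[0.6,-0.15,0,0,1]]]'
python3 - <<'E'
from h import *
s=r.sense();print(cab(s["ee_pos"])-[.0494,.11],s["grip_width"],s["contact_force"])
E
```

```text
clock: 8.65
ee_pos: [0.5304, -0.1087, 0.2832]
ee_rot: [0.999, 0.052, -0.0, -0.001]
contact_force: [-3.9, 7.2, 1.7]
grip_width: 0.0075
grip_force: 40.0
[0.00355034 0.10664907] 0.007475547233478799 [-3.92003574  7.17183557  1.66268567]
```

```bash
python3 -m handwheel '[[[0.2,-0.05,0,0,1],[0.4,-0.05,0,0,1],[0.4,-0.05,0,0,1]]]'
python3 - <<'E'
from h import *
s=r.sense();print(cab(s["ee_pos"])-[.0494,.11],s["grip_width"],s["contact_force"])
t=cam("top");cv2.imwrite("pics/t1.png",cv2.resize(t["image"][180:300,380:540],(800,600),interpolation=cv2.INTER_CUBIC))
E
```

```text
clock: 9.02
ee_pos: [0.5344, -0.1082, 0.2833]
ee_rot: [0.999, 0.052, 0.0, -0.0]
contact_force: [-1.3, 4.4, 0.2]
grip_width: 0.0074
grip_force: 39.8
[0.00760019 0.10677558] 0.007370483512580926 [-1.33651641  4.43139071  0.2404679 ]
```

View pics/t1.png

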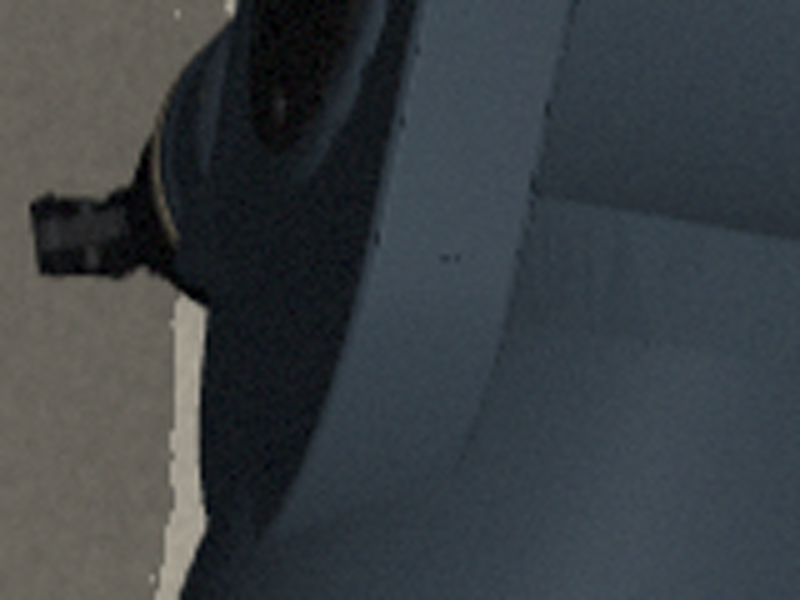

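```bash
python3 -m handwheel '[[[0.2,0.03,0,0,1],[0.4,0.05,0,0,1],[0.5,0.05,0,0,1]]]'
python3 - <<'E'
from h import *
s=r.sense();print(cab(s["ee_pos"])-[.0494,.11],s["grip_width"],s["contact_force"],s["ft_torque"])
E
```

```text
clock: 9.45
ee_pos: [0.5362, -0.108, 0.2828]
ee_rot: [0.999, 0.052, -0.003, -0.001]
contact_force: [-30.4, 6.2, 8.0]
grip_width: 0.007
grip_force: 40.7
[0.0094169  0.10671316] 0.007037308622583877 [-30.35186449   6.20328757   7.9778679 ] [1.17484438 6.03457221 0.07925414]
```

```bash
python3 -m handwheel '[[[-0.4,0,0,0,1],[-0.4,0,0,0,0.4],[-0.4,0,0,0,0.4],[-0.4,0,0,0,0.4],[-0.4,0,-2,0,0.4],[-0.4,0,-5,0,0.4],[-0.4,-4,-7,0,0.4],[-0.4,-9,-7,0,0.4],[-0.4,-14,-7,0,0.4],[-0.4,-19,-7,0,0.4],[-0.4,-21,-7,0,0.4],[-0.4,-21,-7,0,0.4]]]'
python3 - <<'E'
from h import *
s=cam("scene");t=cam("top")
a=cv2.resize(s["image"][190:270,175:255],(400,400),interpolation=cv2.INTER_CUBIC)
b=cv2.resize(t["image"][190:270,410:490],(400,400),interpolation=cv2.INTER_CUBIC)
c=cv2.resize(t["image"][210:310,205:325],(240,200),interpolation=cv2.INTER_CUBIC)
cv2.imwrite("pics/c3.png",np.clip(np.hstack([a,b])*1.3,0,255).astype(np.uint8))
for n in("scene","top"): print([(np.round(d["box"],1).tolist(),round(d["score"],2)) for d in finder.find_in(n,"hook")])
E
```

```text
clock: 10.95
ee_pos: [0.5165, 0.0772, 0.3533]
ee_rot: [0.998, 0.069, -0.001, -0.009]
contact_force: [-0.8, 0.1, 0.1]
grip_width: 0.0511
grip_force: 0.0
[([189.0, 215.4, 241.1, 238.5], 0.65), ([103.4, 175.1, 244.3, 332.2], 0.6)]
[([414.1, 221.6, 474.4, 242.0], 0.72)]
```

View pics/c3.png

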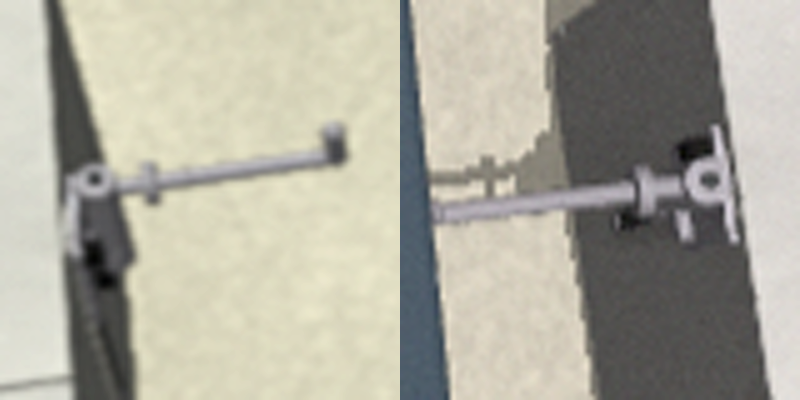

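The hook now stands square out. In the scene view the pin is at (194,226) and the post top at (241.6,216). In the top view the pin is at (471.8,226.2) and the bar end at (417.6,232). Next I'll compute its exact line and the board pose.

```bash
cat >> h.py <<'E'
def tri(pairs):
    M=np.zeros((3,3));b=np.zeros(3)
    for c,uv in pairs:
        o,d=ray(c,uv);d/=np.linalg.norm(d);P=np.eye(3)-np.outer(d,d);M+=P;b+=P@o
    return np.linalg.solve(M,b)
E
python3 - <<'E'
from h import *
s=cam("scene");t=cam("top")
print("pin top",atz(t,(471.8,226.2),.2758),"scene",atz(s,(194,226),.2758),"tri",tri([(s,(194,226)),(t,(471.8,226.2))]))
print("post scene",atz(s,(241.6,216.3),.289))
print("bar top view",atz(t,(430,230.9),.2718),atz(t,(455,228.1),.2718))
for a in [(471.8,226.2)]: print(cab(atz(t,a,.2758)))
print("post cab by scene",cab(atz(s,(241.6,216.3),.289)),"bar cab",cab(atz(t,(430,230.9),.2718)),cab(atz(t,(455,228.1),.2718)))
# board handle top edge in the top view
im=t["image"];cv2.imwrite("pics/b1.png",np.clip(cv2.resize(im[205:315,210:320],(600,600),interpolation=cv2.INTER_CUBIC)*1.6,0,255).astype(np.uint8))
E
```

```text
pin top [ 0.53745813 -0.21598855  0.2758    ] scene [ 0.54056806 -0.21246338  0.2758    ] tri [ 0.53794772 -0.21488393  0.27316226]
post scene [ 0.5319639  -0.10782062  0.289     ]
bar top view [ 0.53033457 -0.14034987  0.2718    ] [ 0.53483991 -0.18634051  0.2718    ]
[0.04882159 0.10921297]
post cab by scene [0.05464521 0.21736366] bar cab [0.0496302  0.18518205] [0.04931158 0.13897235]
```

View pics/b1.png

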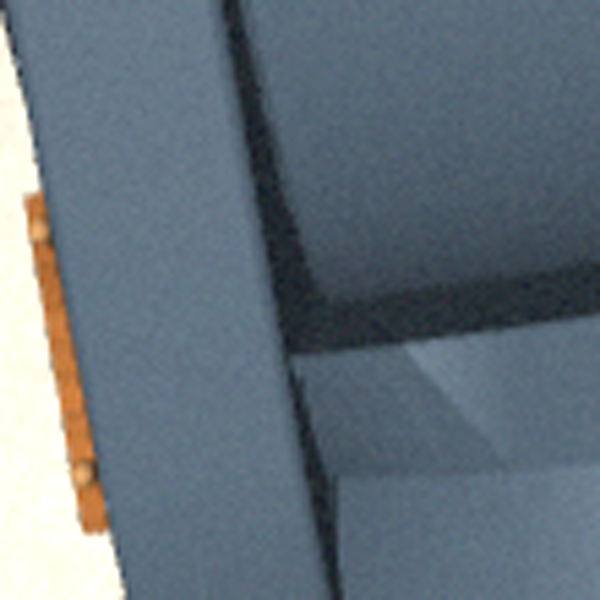

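The arm hides the rack in that crop, so I'll use the first top picture for it. The cameras disagree by about 4 mm on the bar's x, so I'll re-pinch the post with the tool turned 90° to measure x by touch.

```bash
python3 - <<'E'
from h import *
print(r.sense()["joint_pos"].round(2)); go([*wor(.051,.2165),.283],96)
E
python3 - <<'E'
import cv2,numpy as np
a=cv2.imread("pics/top0.png")[205:315,210:320];b=cv2.imread("pics/scene0.png")[185:305,320:420]
cv2.imwrite("pics/b2.png",np.clip(np.hstack([cv2.resize(a,(440,440),interpolation=cv2.INTER_CUBIC),cv2.resize(b,(360,440),interpolation=cv2.INTER_CUBIC)])*1.7,0,255).astype(np.uint8))
E
```

```text
[0.14 0.28 0.34 1.63 0.02 3.14]
shift cm [-1.34 18.67  6.68] yaw now 7.83 turn -88.17 pos [0.5164 0.0764 0.3533] F [ 0.11 -0.37  0.63] t 11.25
```

View pics/b2.png

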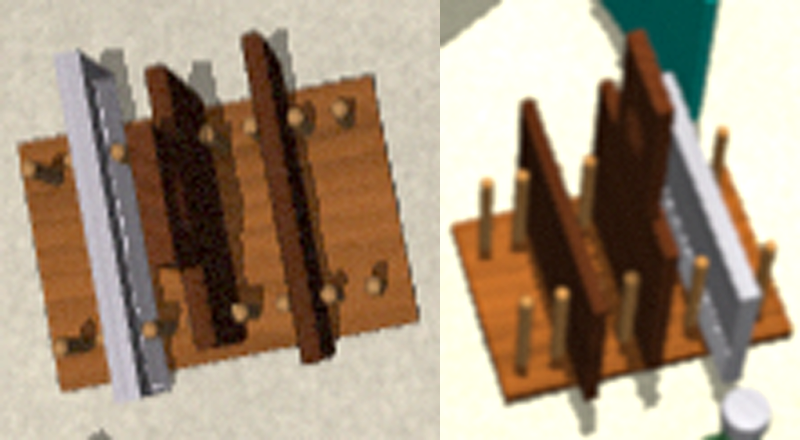

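The handle's top edge runs from about (376.9,194) to (382,214) in the scene view and from (246,236) to (254,271) in the top view. J6 is at its limit, so turning -90° now (and another -90° later) suits the wrist.

```bash
python3 -m handwheel '[[[0,4,0,-10,0.4],[-0.5,9,0,-20,0.4],[-1,14,0,-30,0.4],[-1.3,18.7,0,-40,0.4],[-1.3,18.7,0,-50,0.4],[-1.3,18.7,0,-60,0.4],[-1.3,18.7,0,-70,0.4],[-1.3,18.7,0,-80,0.4],[-1.3,18.7,0,-90,0.4],[-1.3,18.7,0,-90,0.4],[-1.3,18.7,0,-90,0.4]]]' 20
python3 - <<'E'
from h import *
go([*wor(.051,.2165),.283],96); print(r.sense()["joint_pos"].round(2))
s=cam("scene");t=cam("top");z=.257
S=[(372.2,195.4),(376.9,193.7),(384.4,212.3),(379.7,216.4)];T=[(242.5,236.25),(249.5,235),(258.75,270.5),(248.75,272)]
print(np.array([atz(s,p,z) for p in S]).round(4),np.array([atz(t,p,z) for p in T]).round(4))
print(np.mean([atz(s,p,z) for p in S],0),np.mean([atz(t,p,z) for p in T],0))
# rack base fit by colour
im=cv2.imread("pics/top0.png");h=cv2.cvtColor(im,cv2.COLOR_BGR2HSV)
m=np.zeros(im.shape[:2],np.uint8);sub=h[215:310,205:325];m[215:310,205:325]=((sub[...,1]>120)&(sub[...,2]>50)&(sub[...,2]<200))*255
m=cv2.morphologyEx(m,cv2.MORPH_OPEN,np.ones((4,4),np.uint8))
p=np.argwhere(m)[:,::-1]; W=np.array([atz(t,q,.012)[:2] for q in p]).astype(np.float32)
k=(W[:,0]>.36)&(W[:,0]<.62);print(cv2.minAreaRect(W[k]))
E
```

```text
clock: 12.62
ee_pos: [0.5291, -0.11, 0.3497]
ee_rot: [0.658, 0.753, 0.006, -0.007]
contact_force: [1.3, -0.7, 0.3]
grip_width: 0.051
grip_force: 0.0
shift cm [-0.02 -0.05  6.68] yaw now 97.66 turn 1.66 pos [ 0.5291 -0.11    0.3497] F [ 1.26 -0.71  0.3 ] t 12.62
[-0.22  0.33  0.4   1.65  0.02  1.22]
[[0.4701 0.1877 0.257 ]
 [0.466  0.1991 0.257 ]
 [0.5205 0.209  0.257 ]
 [0.5311 0.1969 0.257 ]] [[0.5268 0.205  0.257 ]
 [0.529  0.192  0.257 ]
 [0.4629 0.175  0.257 ]
 [0.4604 0.1934 0.257 ]]
[0.4969282  0.19818906 0.257     ] [0.4947549  0.19138523 0.257     ]
((0.497977614402771, 0.19461461901664734), (0.17421650886535645, 0.21394586563110352), 10.2124662399292)
```

```bash
python3 -m handwheel '[[[0,-0.05,3,1.6,0.4],[0,-0.05,5.5,1.6,0.4],[0,-0.05,6.7,1.6,0.4],[0,-0.05,6.7,1.6,0.4],[0,-0.05,6.7,1.6,1],[0,-0.05,6.7,1.6,1],[0,-0.05,6.7,1.6,1],[0,-0.05,6.7,1.6,1],[0,-0.05,6.7,1.6,1]]]' 20
python3 - <<'E'
from h import *
s=r.sense();go(s["ee_pos"],96);print(cab(s["ee_pos"]),s["grip_width"],s["grip_force"])
E
```

```text
clock: 13.85
ee_pos: [0.528, -0.1087, 0.2832]
ee_rot: [0.667, 0.745, 0.006, -0.007]
contact_force: [-6.7, -0.1, 3.7]
grip_width: 0.0086
grip_force: 20.2
shift cm [0. 0. 0.] yaw now 96.3 turn 0.3 pos [ 0.528  -0.1087  0.2832] F [-6.75 -0.07  3.74] t 13.85
[0.0505657  0.21686267] 0.008624931782512904 20.176272690296173
```

Pinching gives the post at cabinet x = 0.0503 and y = 0.2166, with the bar axis at z ≈ 0.268. Next I'll go above the board handle with the fingers closed to feel its top.

```bash
python3 -m handwheel '[[[0,0,0,0,0.4],[0,0,0,0,0.4],[0,0,0,0,0.4],[0,0,-4,0,0.4],[0,0,-8,0,0.6],[4,0,-8,-10,1],[9,0,-8,-20,1],[14,0,-8,-30,1],[19,0,-8,-40,1],[24,0,-8,-50,1],[29,0.2,-8,-60,1],[30.5,0.2,-8,-70,1],[30.5,0.2,-8,-80,1],[30.5,0.2,-8,-90,1],[30.5,0.2,-8,-93,1],[30.5,0.2,-8,-93,1],[30.5,0.2,-8,-93,1]]]' 20
python3 - <<'E'
from h import *
s=r.sense();go([.496,.195,.268],189.5);print(s["joint_pos"].round(3),s["ee_rot"])
c=cam("scene")
cv2.imwrite("pics/d1.png",np.clip(np.hstack([cv2.resize(c["image"][150:300,310:420],(440,600),interpolation=cv2.INTER_CUBIC)])*1.5,0,255).astype(np.uint8))
E
```

```text
clock: 15.98
ee_pos: [0.4972, 0.1932, 0.3686]
ee_rot: [-0.08, 0.997, 0.01, -0.001]
contact_force: [-0.4, -0.1, 0.8]
grip_width: 0.0
grip_force: 0.0
shift cm [ 0.09  0.   10.06] yaw now -170.77 turn -360.27 pos [0.4972 0.1932 0.3686] F [-0.39 -0.09  0.81] t 15.97
[0.36  0.31  0.422 1.678 0.019 0.199] [-8.04933917e-02  9.96709326e-01  9.53223862e-03 -6.84834437e-04]
```

```bash
python3 -m handwheel '[[[0.1,0,4,0.2,1],[0.1,0,8,0.2,1],[0.1,0,9.6,0.2,1],[0.1,0,9.8,0.2,1],[0.1,0,9.9,0.2,1],[0.1,0,9.9,0.2,1]]]'; python3 -m handwheel '[[[0,0,0.1,0,1],[0,0,0.2,0,1],[0,0,0.2,0,1]]]'; python3 -m handwheel '[[[0,0,0.1,0,1],[0,0,0.2,0,1],[0,0,0.2,0,1]]]'
```

```text
clock: 16.77
ee_pos: [0.4962, 0.195, 0.2704]
ee_rot: [-0.079, 0.997, 0.01, -0.0]
contact_force: [-0.0, -0.3, -0.6]
grip_width: 0.0
grip_force: 0.0
clock: 17.15
ee_pos: [0.4959, 0.1949, 0.2675]
ee_rot: [-0.079, 0.997, 0.01, -0.001]
contact_force: [-1.1, -0.9, -0.1]
grip_width: 0.0001
grip_force: 0.0
clock: 17.52
ee_pos: [0.4958, 0.195, 0.2655]
ee_rot: [-0.079, 0.997, 0.009, -0.001]
contact_force: [-0.1, -0.6, -0.1]
grip_width: -0.0
grip_force: 0.0
```

View pics/d1.png

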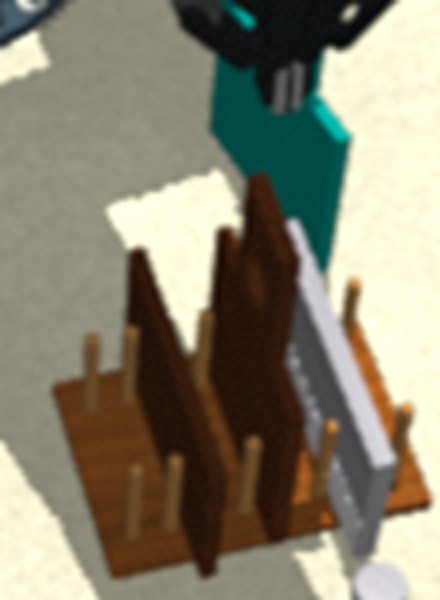

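The crop shows the handle, with the thumb hole at scene (374.5,219.5), directly under the closed fingers. I'll keep feeling downward.

```bash
python3 -m handwheel '[[[0,0,0.1,0,1],[0,0,0.2,0,1],[0,0,0.2,0,1]]]'; python3 -m handwheel '[[[0,0,0.1,0,1],[0,0,0.1,0,1]]]'
```

```text
clock: 17.9
ee_pos: [0.4962, 0.1953, 0.2649]
ee_rot: [-0.079, 0.997, 0.01, 0.0]
contact_force: [-3.6, -0.7, 16.8]
grip_width: 0.0002
grip_force: 8.4
clock: 18.15
ee_pos: [0.4964, 0.1954, 0.2649]
ee_rot: [-0.08, 0.997, 0.01, 0.001]
contact_force: [-6.8, -2.3, 27.5]
grip_width: -0.0004
grip_force: 14.0
```

```bash
python3 -m handwheel '[[[0,0,-2,0,0.4],[0,0,-2,0,0.4],[0,0,-2,0,0.4],[0,0,-2,0,0.4],[0,0,0,0,0.4],[0,0,1.6,0,0.4],[0,0,1.6,0,0.4]]]' 40; python3 -m handwheel '[[[0,0,0,0,1],[0,0,0,0,1],[0,0,0,0,1],[0,0,0,0,1],[0,0,0,0,1]]]' 40
```

```text
clock: 19.02
ee_pos: [0.4951, 0.1951, 0.2454]
ee_rot: [-0.079, 0.997, 0.009, -0.002]
contact_force: [0.3, -0.1, 0.3]
grip_width: 0.0512
grip_force: 0.0
clock: 19.65
ee_pos: [0.4962, 0.1954, 0.2473]
ee_rot: [-0.079, 0.997, 0.01, -0.0]
contact_force: [-0.2, -0.2, 6.2]
grip_width: 0.0108
grip_force: 39.8
```

The board is gripped. Its offset along its width relative to the tool matters for threading, so I'll measure it from intensity profiles of the handle's top edge in the first pictures.

```bash
python3 - <<'E'
from h import *
go([.5,.2,.3]); s=cam("scene");t=cam("top")
M=R.from_quat(r.sense()["ee_rot"]);ax=-M.as_matrix()[:,0]*1.0
ax[2]=0;ax/=np.linalg.norm(ax);n=np.array([-ax[1],ax[0],0]);g=np.array([.4962,.1954,.257]);print(ax)
ds=np.arange(-45,46,1.5)/1000
for c,f,bx in((s,"scene0",-.003),(t,"top0",.001)):
    im=cv2.imread(f"pics/{f}.png").astype(np.float32)
    L=np.zeros((len(ds),3))
    for o in(-.003,0,.003):
        p=proj(c,g+ds[:,None]*ax+o*n-np.array([bx,0,0])).astype(np.float32)
        L+=cv2.remap(im,p[:,0][None],p[:,1][None],cv2.INTER_LINEAR)[0]/3
    print(f);print([(round(d*1000,1),*map(int,v)) for d,v in zip(ds,L)])
E
```

```text
shift cm [-0.46  0.49 -5.26] yaw now -170.89 turn None pos [0.4962 0.1954 0.2473] F [-0.16 -0.16  6.23] t 19.65
[0.98737542 0.15839756 0.        ]
scene0
[(np.float64(-45.0), 43, 46, 0), (np.float64(-43.5), 43, 46, 1), (np.float64(-42.0), 43, 45, 1), (np.float64(-40.5), 42, 45, 3), (np.float64(-39.0), 41, 44, 9), (np.float64(-37.5), 37, 43, 23), (np.float64(-36.0), 32, 41, 38), (np.float64(-34.5), 27, 40, 53), (np.float64(-33.0), 22, 38, 63), (np.float64(-31.5), 18, 35, 66), (np.float64(-30.0), 16, 33, 67), (np.float64(-28.5), 15, 33, 66), (np.float64(-27.0), 14, 32, 66), (np.float64(-25.5), 14, 32, 66), (np.float64(-24.0), 14, 33, 67), (np.float64(-22.5), 15, 33, 67), (np.float64(-21.0), 15, 34, 68), (np.float64(-19.5), 15, 34, 67), (np.float64(-18.0), 15, 34, 66), (np.float64(-16.5), 15, 33, 65), (np.float64(-15.0), 15, 32, 64), (np.float64(-13.5), 14, 32, 64), (np.float64(-12.0), 14, 32, 64), (np.float64(-10.5), 15, 33, 65), (np.float64(-9.0), 16, 34, 67), (np.float64(-7.5), 16, 34, 67), (np.float64(-6.0), 16, 33, 66), (np.float64(-4.5), 15, 32, 65), (np.float64(-3.0), 15, 32, 64)
[... 2301 characters left out ...]
5), 18, 33, 60), (np.float64(15.0), 15, 30, 58), (np.float64(16.5), 17, 32, 59), (np.float64(18.0), 17, 32, 60), (np.float64(19.5), 17, 33, 60), (np.float64(21.0), 18, 34, 61), (np.float64(22.5), 18, 33, 61), (np.float64(24.0), 16, 32, 60), (np.float64(25.5), 17, 32, 61), (np.float64(27.0), 17, 32, 61), (np.float64(28.5), 17, 32, 60), (np.float64(30.0), 18, 33, 60), (np.float64(31.5), 20, 35, 62), (np.float64(33.0), 23, 41, 68), (np.float64(34.5), 42, 58, 80), (np.float64(36.0), 70, 81, 90), (np.float64(37.5), 91, 101, 104), (np.float64(39.0), 95, 105, 109), (np.float64(40.5), 96, 106, 109), (np.float64(42.0), 95, 105, 109), (np.float64(43.5), 95, 104, 108), (np.float64(45.0), 96, 105, 109)]
```

Both pictures centre the handle within about 1 mm of the tool. I'll lift it out now.

```bash
python3 -m handwheel '[[[0,0,-1,0,1],[0,0,-3,0,1],[0,0,-5,0,1],[0,0,-7.5,0,1],[0,0,-10,0,1],[0,0,-12.5,0,1],[0,0,-13.5,0,1],[0,0,-13.5,0,1]]]' 40
python3 - <<'E'
from h import *
go([*wor(.0508,.247),.382],-174); print(r.sense()["grip_width"])
E
```

```text
clock: 20.75
ee_pos: [0.4964, 0.1929, 0.3816]
ee_rot: [-0.079, 0.997, 0.01, -0.0]
contact_force: [0.3, 0.6, -2.4]
grip_width: 0.0109
grip_force: 39.1
shift cm [  1.48 -27.27  -0.56] yaw now -170.89 turn 3.11 pos [0.4964 0.1929 0.3816] F [ 0.34  0.63 -2.43] t 20.75
0.010916055474926615
```

```bash
python3 -m handwheel '[[[0,-1.5,0,0,1],[0.2,-4.5,0,0.5,1],[0.4,-8,-0.2,1,1],[0.6,-11.5,-0.2,1.5,1],[0.8,-15,-0.3,2,1],[1,-18.5,-0.4,2.5,1],[1.2,-22,-0.5,3.1,1],[1.4,-25,-0.5,3.1,1],[1.5,-26.7,-0.5,3.1,1],[1.5,-27.3,-0.5,3.1,1],[1.5,-27.3,-0.5,3.1,1],[1.5,-27.3,-0.5,3.1,1],[1.5,-27.3,-0.5,3.1,1]]]'
python3 - <<'E'
from h import *
go([*wor(.0508,.247),.3274],-174); print(r.sense()["grip_width"])
for n in("scene","top"):
    c=cam(n);cv2.imwrite(f"pics/{n}5.png",c["image"])
    print([(np.round(d["box"],1).tolist(),round(d["score"],2)) for d in finder.find_in(n,"board")[:2]])
E
```

```text
clock: 22.38
ee_pos: [0.5247, -0.0785, 0.3814]
ee_rot: [-0.053, 0.999, 0.01, -0.001]
contact_force: [-0.2, 0.7, -2.0]
grip_width: 0.011
grip_force: 39.1
shift cm [-0.04 -0.13  5.4 ] yaw now -173.93 turn 0.07 pos [ 0.5247 -0.0785  0.3814] F [-0.19  0.74 -1.97] t 22.38
0.011048417163837046
[([245.5, 169.7, 272.9, 274.1], 0.68), ([361.2, 129.6, 398.5, 217.0], 0.62)]
[([379.3, 197.6, 415.0, 279.3], 0.9), ([214.7, 321.1, 260.2, 396.0], 0.61)]
```

```bash
python3 -m handwheel '[[[0,0,1.5,0,1],[0,-0.1,3.5,0,1],[0,-0.1,5,0,1],[0,-0.1,5.4,0,1],[0,-0.1,5.4,0,1],[0,-0.1,5.4,0,1]]]'
python3 - <<'E'
from h import *
go([*wor(.0508,.233),.3274],-174); print(cab(r.sense()["ee_pos"]))
E
```

```text
clock: 23.32
ee_pos: [0.5248, -0.0791, 0.328]
ee_rot: [-0.052, 0.999, 0.009, -0.001]
contact_force: [-0.9, -0.2, -2.8]
grip_width: 0.0111
grip_force: 39.1
shift cm [-0.03 -1.36  0.03] yaw now -173.98 turn 0.02 pos [ 0.5248 -0.0791  0.328 ] F [-0.86 -0.22 -2.75] t 23.32
[0.05054108 0.2466239 ]
```

```bash
python3 -m handwheel '[[[0,-0.6,0,0,1],[0,-1.2,0,0,1],[0,-1.5,0,0,1],[0,-1.7,0,0,1],[0,-1.7,0,0,1]]]' | sed -n '2p;4p';  python3 -m handwheel '[[[0,-0.1,0,0,1],[0,-0.2,0,0,1],[0,-0.2,0,0,1]]]'| sed -n '2p;4p'; python3 -m handwheel '[[[0,-0.1,0,0,1],[0,-0.2,0,0,1],[0,-0.2,0,0,1]]]'| sed -n '2p;4p'
```

```text
ee_pos: [0.5264, -0.0962, 0.327]
contact_force: [-0.0, 0.3, -2.1]
ee_pos: [0.5266, -0.0981, 0.3269]
contact_force: [0.3, -1.2, -1.5]
ee_pos: [0.5268, -0.1001, 0.3269]
contact_force: [-0.3, 0.1, -2.4]
```

```bash
for i in 1 2; do :; done; python3 -m handwheel '[[[0,-0.1,0,0,1],[0,-0.2,0,0,1],[0,-0.3,-0.02,0,1],[0,-0.3,-0.02,0,1]]]'| sed -n '2p;4p'; python3 -m handwheel '[[[0,-0.1,0,0,1],[0,-0.2,0,0,1],[0,-0.3,-0.02,0,1],[0,-0.3,-0.02,0,1]]]'| sed -n '2p;4p';  python3 -m handwheel '[[[0,-0.2,0,0,1],[0,-0.4,0,0,1],[0,-0.6,-0.02,0,1],[0,-0.6,-0.02,0,1]]]'| sed -n '1,2p;4p'; python3 -m handwheel '[[[0,-0.2,0,0,1],[0,-0.5,0,0,1],[0,-0.8,-0.02,0,1],[0,-0.8,-0.02,0,1]]]'| sed -n '1,2p;4p'
```

```text
ee_pos: [0.5271, -0.1031, 0.3271]
contact_force: [-0.3, -0.4, -2.0]
ee_pos: [0.5274, -0.1061, 0.3272]
contact_force: [1.1, -0.7, -3.0]
clock: 26.2
ee_pos: [0.5281, -0.1122, 0.3273]
contact_force: [0.3, 0.1, -1.8]
clock: 26.7
ee_pos: [0.5289, -0.1202, 0.3273]
contact_force: [0.3, -0.3, -3.0]
```

```bash
python3 -m handwheel '[[[0,-0.8,0,0,1],[0,-1.8,-0.02,0,1],[0,-2.8,-0.05,0,1],[0,-3.8,-0.07,0,1],[0,-4.6,-0.09,0,1],[0,-4.9,-0.09,0,1],[0,-4.9,-0.09,0,1]]]'| sed -n '1,2p;4p'
python3 - <<'E'
from h import *
print(cab(r.sense()["ee_pos"]));go([*wor(.0508,.155),.309],-174)
E
```

```text
clock: 27.58
ee_pos: [0.534, -0.1688, 0.3273]
contact_force: [0.1, -0.3, -2.4]
[0.05033645 0.1565217 ]
shift cm [-0.05 -0.19  1.82] yaw now -174.0 turn -0.0 pos [ 0.534  -0.1688  0.3273] F [ 0.08 -0.32 -2.45] t 27.57
```

```bash
python3 -m handwheel '[[[0,0,0.5,0,1],[0,-0.05,1,0,1],[0,-0.05,1.5,0,1],[0,-0.05,1.8,0,1],[0,-0.05,1.8,0,1]]]'| sed -n '1,2p;4p';python3 -m handwheel '[[[0,0,0.1,0,1],[0,0,0.15,0,1],[0,0,0.15,0,1]]]'| sed -n '2p;4p';python3 -m handwheel '[[[0,0,0.05,0,1],[0,0,0.1,0,1],[0,0,0.1,0,1]]]'| sed -n '2p;4p'
```

```text
clock: 28.2
ee_pos: [0.5339, -0.1688, 0.3091]
contact_force: [-0.5, -0.3, -1.7]
ee_pos: [0.534, -0.1688, 0.3078]
contact_force: [-0.4, -0.6, -2.0]
ee_pos: [0.534, -0.1688, 0.3068]
contact_force: [0.5, 0.0, -2.6]
```

```bash
python3 -m handwheel '[[[0,0,0.03,0,1],[0,0,0.06,0,1],[0,0,0.06,0,1]]]'| sed -n '2p;4p';python3 -m handwheel '[[[0,0,0.03,0,1],[0,0,0.05,0,1],[0,0,0.05,0,1]]]'| sed -n '2p;4p'
```

```text
ee_pos: [0.534, -0.1688, 0.3063]
contact_force: [0.2, 0.3, -2.0]
ee_pos: [0.5341, -0.1688, 0.306]
contact_force: [-0.6, 0.2, 2.9]
```

```bash
python3 -m handwheel '[[[0,0,-0.05,0,1],[0,-0.3,-0.06,0,1],[0,-0.6,-0.06,0,1],[0,-0.8,-0.065,0,1],[0,-0.8,-0.065,0,1]]]'| sed -n '1,2p;4p';python3 -m handwheel '[[[0,-0.1,0,0,1],[0,-0.2,0,0,1],[0,-0.2,0,0,1]]]'| sed -n '2p;4p';python3 -m handwheel '[[[0,-0.05,0,0,1],[0,-0.1,0,0,1],[0,-0.1,0,0,1]]]'| sed -n '2p;4p'
```

```text
clock: 30.32
ee_pos: [0.5349, -0.177, 0.3061]
contact_force: [0.4, -0.4, -0.1]
ee_pos: [0.5351, -0.1788, 0.3062]
contact_force: [0.1, 0.1, -1.0]
ee_pos: [0.5352, -0.1797, 0.3062]
contact_force: [-0.0, 0.4, -0.7]
```

```bash
python3 -m handwheel '[[[0,-0.05,0,0,1],[0,-0.1,0,0,1],[0,-0.1,0,0,1]]]'| sed -n '2p;4p';python3 -m handwheel '[[[0,-0.05,0,0,1],[0,-0.08,0,0,1],[0,-0.08,0,0,1]]]'| sed -n '2p;4p'
```

```text
ee_pos: [0.5353, -0.1807, 0.3061]
contact_force: [-0.7, 0.2, -1.2]
ee_pos: [0.5354, -0.1815, 0.3061]
contact_force: [0.1, 1.0, -0.4]
```

```bash
python3 -m handwheel '[[[0,-0.04,0,0,1],[0,-0.08,0,0,1],[0,-0.08,0,0,1]]]'| sed -n '2p;4p';python3 -m handwheel '[[[0,-0.04,0,0,1],[0,-0.08,0,0,1],[0,-0.08,0,0,1]]]'| sed -n '2p;4p'
```

```text
ee_pos: [0.5354, -0.182, 0.3061]
contact_force: [0.3, 5.1, 0.9]
ee_pos: [0.5355, -0.1823, 0.3061]
contact_force: [-1.1, 7.9, 2.2]
```

```bash
python3 -m handwheel '[[[0,0.08,0,0,1],[0,0.08,0,0,1]]]' 20 | sed -n '1,2p;4,6p'; python3 -m handwheel '[[[0,0,0,0,0.8],[0,0,0,0,0.6],[0,0,0,0,0.6],[0,0,0,0,0.6],[0,0,0,0,0.6]]]' 20
```

```text
clock: 32.83
ee_pos: [0.5354, -0.1821, 0.3061]
contact_force: [-0.1, 4.8, 1.6]
grip_width: 0.0115
grip_force: 39.6
clock: 33.45
ee_pos: [0.5355, -0.1823, 0.3061]
ee_rot: [-0.052, 0.999, 0.009, -0.001]
contact_force: [0.1, 0.8, -0.1]
grip_width: 0.0343
grip_force: 0.0
```

Released with no force left on the tool. I'll withdraw straight up, move clear, and take the last look.

```bash
python3 -m handwheel '[[[0,0,-1,0,0.6],[0,0,-2.5,0,0.6],[0,0,-5,0,0.6],[0,0,-9,0,0.6],[-3,4,-10,0,0.6],[-2,9,-10,0,0.6],[-1,14,-10,0,0.6],[0,19,-10,0,0.6],[0,24,-10,0,0.6],[0,27,-10,0,0.6],[0,27,-10,0,0.6],[0,27,-10,0,0.6],[0,27,-10,0,0.6]]]' 20 | sed -n '1,2p;4p'
python3 - <<'E'
from h import *
s=cam("scene");t=cam("top")
a=cv2.resize(s["image"][180:300,150:270],(400,400),interpolation=cv2.INTER_CUBIC)
b=cv2.resize(t["image"][190:290,400:500],(400,400),interpolation=cv2.INTER_CUBIC)
cv2.imwrite("pics/end.png",np.clip(np.hstack([a,b])*1.4,0,255).astype(np.uint8))
E
```

```text
clock: 35.08
ee_pos: [0.5076, 0.0835, 0.4114]
contact_force: [-1.0, -0.3, 0.1]
```

View pics/end.png

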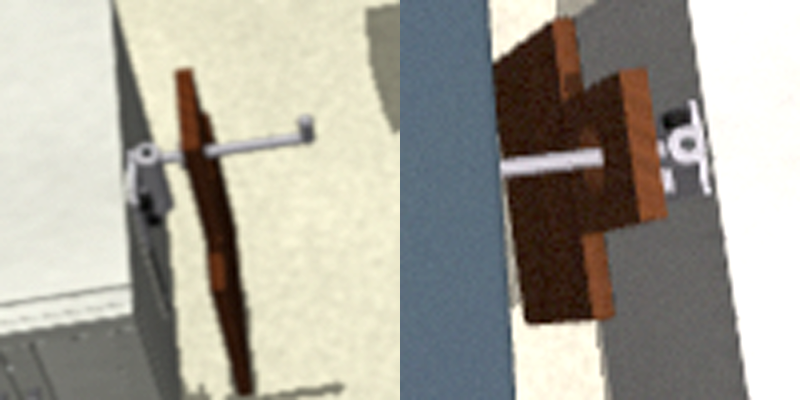

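The last crop shows the board on the bar right beside the collar, with its handle top at scene (205,201) and lower front corner at scene (223.5,298). I'll check that against an upright model at the shoulder, and check that it's still.

```bash
python3 - <<'E'
from h import *
s=cam("scene")
P=lambda x,y,z: proj(s,[*wor(.0503+x,y),z])[0].round(1)
for tilt in(0,.06,-.06):
    f=lambda x,h: P(x,.1435+(h-201)/1000*tilt*-1,.2718+(h-201)/1000)
    print(tilt,"handle top back/front",f(-.033,245),f(.033,245),"bottom front",f(.075,0),"shoulder",f(.075,146))
a=s["image"].astype(int)
for i in range(10): b=cam("scene")["image"].astype(int)
print("diff",np.abs(a-b)[180:300,195:250].mean(),np.abs(a-b)[180:300,270:330].mean(),r.sense()["clock"])
E
```

```text
0 handle top back/front [204.3 200.1] [206.6 224.4] bottom front [223.6 298.7] shoulder [214.9 266.3]
0.06 handle top back/front [203.1 200.3] [205.3 224.6] bottom front [228.6 298. ] shoulder [216.5 266.1]
-0.06 handle top back/front [205.5 199.9] [207.9 224.3] bottom front [218.6 299.5] shoulder [213.4 266.5]
diff 0.6595959595959596 0.7871759259259259 35.725
```

The picture matches an upright board at the shoulder to within a pixel, and the board is still. I'll hand it in.

```bash
python3 -c "
from h import *
print(r.finish_job())"
```

```text
the job is handed in; nothing more can be done
None
```

I swung the hook out to its stop and hung the serving board on its bar against the shoulder. By the last camera check it was upright and still with the gripper clear, and I handed the job in at about 36 s; no verdict came back.

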